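Dispense one ferrite core and park it between the rails

ROBOT

A 6-joint arm with a two-finger parallel gripper is mounted at the origin on the work surface. World frame = base frame: x ahead of the robot, y to its left, z up, the work surface at z = 0. Lengths are in m, angles in rad, forces in N, time in s.
With the tool pointing down it reaches from about 0.25 to 0.8 m from the base axis. Payload 8.5 kg.
Tool frame: the origin (TCP) lies on the centre line of the jaws, within the pads' length; the fingertips stand 14 mm ahead of it and the grasp point (between the pads) lies 5 mm behind it; z points along the fingers, y is the line along which they close (so a half turn about z gives the same grasp; the last joint's range is limited). The gripper opens to 85 mm and grips with 20 to 120 N. Pads are 22 mm wide; open, the fingers measure 114 mm over their backs; the gripper's body (76 mm by 85 mm) begins 54 mm behind the grasp point. The pads swing forward as they close: fully open they stand 13 mm farther back than shut.
Start: joints at [-1.307, 0.238, -0.013, 1.319, 0, 1.571], TCP at [0.137, -0.507, 0.245] pointing down, gripper open.
Joint ranges: [-2.66, 2.66], [-1.03, 1.9], [-1.14, 1.46], [-1.82, 2.27], [-1.45, 1.34], [-3.14, 3.14]. Speed limits (rad/s): [2.22, 2.22, 2.79, 3.14, 3.14, 3.14].

INTERFACE

Orientations are given as a unit quaternion [w, x, y, z].
In Python, from rig import get_obs, read_camera, camera_info, env, nets gives the robot as it stands.
- The arm moves only by the shell command python3 -m creep 'ROWS' [FORCE]. ROWS is JSON, a list of rows, each a list of 3 entries, a list of its own where there are three numbers: the finger opening in m, from 0 to 0.0854, then the shift along the world's x, y, z in m, then the turn about the world's z in rad. A call has 1 to 10 rows; each row is the pose to reach, as a shift and turn from the pose commanded when the call began; what a row does not reach only later rows make up. A row lasts 1/8 s, in which the tool goes at most 62.5 mm and 10.7 degrees, less where a joint would pass 70% of its speed; a pose out of reach is approached as far as the arm can. A call with a gripper value outside its range is refused whole. The fingers move at their own pace and stop on an object; FORCE is the grip in N (left out, the last holds). Time passes only in rows, so rows that repeat a pose let the fingers close. It gives the time, the measured TCP pose, the force, the opening and the grip force at its end, in the units of the state.
- get_obs(): the state, without advancing time (a new reading comes with each control period).
- read_camera(name): name is "side" or "top" or "wrist"; returns the picture (384x512x3 uint8, red, green, blue); there is no depth.
- camera_info(name): a dict with "intrinsics" (3x3 intrinsics, pixels), "k1" (the pictures are not rectified: a ray, as slopes to the right and down, at radius r is drawn at 1 + k1 r^2 times it, then the intrinsics apply), "R" (3x3) and "t" (3): a world point X has camera coordinates R X + t; the wrist camera has in their place "hand_eye" (4x4, takes a point from camera to tool coordinates, whose origin is the TCP and whose axes are the flange's). Camera axes: x right, y down, z forward; pixel columns grow to the right and rows downward; lengths in m; the calibration is good to about 2 mm. A picture is of the moment at which its call begins: read the wrist's pose just before it. camera_info takes no time and is no camera call.
- env.finish_job(): hands the job in; it is judged then, once.
Trained networks look in the newest picture that a camera, given by its name, has taken for a name from the list of things; names that differ only in an ending like _2 or _b are one class to them, and where a whole thing is asked for, a point or a joint stands for the part that bears it (a point fixed in the world has none). Each returns a list of dicts, best first, with "conf" (0 to 1); they miss things now and then, are a little off and sometimes report something else, mostly with a low value. They report only what shows in the picture. A call takes as long as a camera call.
- nets.look_for(camera, name): "rect" ([left, top, width, height] in pixels, round what is visible of it).
- nets.place_of(camera, name): "location" ([column, row] in pixels: a listed point, or the origin of a listed thing).
The state is a dict: "clock": time; "joint_positions": joint angles; "joint_vel": joint speeds; "effort": joint torques, N m; "position": TCP position; "ee_rot": TCP orientation; "force": force on the tool from outside, world axes, zero at the start; "ft_torque": the same for the moment, N m; "finger_gap": finger opening in m; "grip_force": force on a finger pad.
Only numpy, scipy, OpenCV 4.12 (cv2) and the standard library are available. Lean on these libraries where they do the work, as an engineer would, in place of code of your own. Each camera call takes 0.05 s, during which the arm holds its last target. There are 200 camera calls.

TASK

Press the plunger of the core dispenser fully in, once, so that a single ferrite core comes out onto the ceramic tile, and let the plunger spring back. Then nudge that core sideways along the tile until it lies flat between the two parallel steel rails, not sticking out past either end of them. Do not lift any core, leave the other cores in the dispenser, and leave the other things where they are.

Things in the scene. Friction and masses are not known exactly. Their poses are not given: they have to be found in the camera images.
- dispenser: Core dispenser, fixed: steel base 62 x 70 mm, 10 mm thick (x -36 to +26 mm), under an open-topped clear square magazine, 53 x 53 mm (63 mm over its corner posts in y), top 58 mm above the work surface, holding three stacked cores. Origin on the work surface under the magazine's centre; +x is the way cores come out, away from the robot (within 0.3 rad of straight ahead), z up.
- plunger (a joint): Plunger travel in m: 0 at rest (out), 0.068 fully in, moving along dispenser +x against a light spring (2 N at first, 5 to 6 N fully in); it springs back when let go. Fully in, the bottom core is wholly out through the slot in the +x wall, its centre about 65 mm in front of the dispenser's origin; as it springs back the stack drops one place.
- plunger_pad (a point): Centre of the flat rear face of the plunger's button, the face to press: upright black disc, 36 mm diameter, 8 mm thick, facing the robot (dispenser -x). At rest 110 mm behind the dispenser's origin, 27 mm above the work surface; the disc spans heights 9 to 45 mm with open space behind and below. Moves with the plunger.
- core1: Ferrite pot core: plain dark grey disc, 42 mm diameter, 15 mm tall, about 55 g, with a 6 mm dimple in its top. Origin at the centre of its underside, z up. The lowest of the stack: the one that comes out at the first press.
- core2: Ferrite pot core: plain dark grey disc, 42 mm diameter, 15 mm tall, about 55 g, with a 6 mm dimple in its top. Origin at the centre of its underside, z up. Second from below in the stack; stays in the dispenser.
- core3: Ferrite pot core: plain dark grey disc, 42 mm diameter, 15 mm tall, about 55 g, with a 6 mm dimple in its top. Origin at the centre of its underside, z up. Top of the stack; stays in the dispenser.
- tile: White ceramic tile, fixed, 110 x 320 mm and 8 mm thick, lying right in front of the dispenser's slot, its long side across the slot. Origin at the centre of its underside on the work surface; x is the dispenser's x, y its long side. Its near edge is 30 mm in front of the dispenser's origin.
- rails: Parking place fixed on the tile left or right of the slot: two parallel dark steel rails along y (the tile's long side), each 80 mm long, 6 wide, 5 high, 60 mm clear between them, open at both ends. Origin midway between them, mid-length, on the tile's top (8 mm above the work surface); x across the rails. About level with where the core comes out, 95 to 110 mm to the side.
- tin: Small round metal tin, 36 mm diameter, 18 mm tall, loose on the tile on the side of the slot away from the rails. Bystander. Origin at the centre of its underside.
- jar: Small amber glass jar with a black cap, 30 mm diameter, 40 mm tall, loose on the far part of the tile. Bystander. Origin at the centre of its underside.
- spool: Grey spool, 50 mm diameter, 38 mm tall, standing on the work surface to the left of the dispenser. Bystander. Origin at the centre of its underside.
- eraser: Dark rubber cleaning block, 55 x 24 x 14 mm, on the work surface to the right of the dispenser. Bystander. Origin at the centre of its underside.
- screwdriver: Screwdriver, 170 mm long, lying on the work surface at the right. Bystander.

How it is judged:
On the way, in this order (a step that is already met when the one before it is completed fails the run):
1. the plunger is pressed fully in (at least 60 mm of its 68 mm) and the lowest core is pushed out of the slot (value of joint plunger above 0.06 m and x of core1 in the frame of dispenser above 0.055 m).
2. the plunger has sprung back and the core lies between the rails (x of core1 in the frame of rails between -0.0105 and 0.0105 m and y of core1 in the frame of rails between -0.019 and 0.019 m and z of core1 in the frame of rails between -0.002 and 0.0025 m and angle between core1's own z axis and vertical below 0.1 rad and value of joint plunger below 0.004 m), for 0.1 s.
At the end, for the whole second after the job is handed in: The ejected core lies flat and at rest on the tile between the rails, its centre within 19 mm of the middle of their length; the plunger is back out (under 4 mm); the other two cores are still in the magazine; the bystanders are within 15 mm of where they were (all of step 2 and linear speed of core1 below 0.01 m/s and horizontal distance between each of core2, core3 and dispenser below 0.008 m and distance of each of tin, jar, spool, eraser, screwdriver from where it was at the start of the episode below 0.015 m); the robot touches nothing.
It fails at once if the dispensed core is lifted or stood on edge (its underside's centre over 22 mm above the work surface) (height (world z) of core1 above 0.022 m).
It fails at once if another core leaves its place in the stack (by more than dropping one place: 25 mm), as after a second press, or is lifted (distance of any of core2, core3 from where it was at the start of the episode above 0.025 m).
It fails at once if a bystander is moved more than 30 mm (distance of any of tin, jar, spool, eraser, screwdriver from where it was at the start of the episode above 0.03 m).
It also fails if it takes over 51 s, if anything falls off the work surface, if the arm or the gripper's body presses on something with over 40 N, if the wrist force passes 120 N, or if a joint passes its speed limit or range.

## Working session

There is one attempt and no reset: what is moved stays moved. The work goes in short steps, Python scripts to look and compute and a shell command to move; the robot and the scene stay as the last step left them, time stands still between calls to the robot, and variables do not carry over. Pictures are saved under pics/ and viewed, at most 10 in all, crops included, and the job is handed in when it is done.

```bash
mkdir -p pics; cat > h.py <<'E'
import numpy as np, cv2
from rig import get_obs, read_camera, camera_info, env, nets
def ray(cam,uv):
    c=camera_info(cam);K=np.array(c["intrinsics"]);d=(np.linalg.inv(K)@[uv[0],uv[1],1])[:2];s=d.copy()
    for _ in range(30): s=d/(1+c["k1"]*(s@s))
    R=np.array(c["R"]);t=np.array(c["t"]);return -R.T@t, R.T@np.r_[s,1]
def at_z(cam,uv,z):
    o,d=ray(cam,uv);return o+d*(z-o[2])/d[2]
def proj(cam,X):
    c=camera_info(cam);p=np.array(c["R"])@X+np.array(c["t"]);s=p[:2]/p[2];s=s*(1+c["k1"]*(s@s));return (np.array(c["intrinsics"])@np.r_[s,1])[:2]
def save(cam,n):
    im=read_camera(cam);cv2.imwrite(f"pics/{n}.png",im[:,:,::-1]);return im
E
python3 - <<'E'
from h import *
np.set_printoptions(precision=4,suppress=True)
a=save("top","t0");b=save("side","s0")
zs=dict(dispenser=0,plunger_pad=.027,rails=.008,tile=0,tin=.008,jar=.008,spool=0,eraser=0,screwdriver=0)
for cam in("top","side"):
  for n,z in zs.items():
    for r in nets.place_of(cam,n)[:2]: print(cam,n,round(r["conf"],2),np.round(r["location"]),at_z(cam,r["location"],z)[:2])
print(get_obs()["clock"],get_obs()["ee_rot"])
E
```

```text
top dispenser 0.69 [260. 197.] [ 0.5412 -0.1097]
top dispenser 0.27 [210. 180.] [0.5832 0.003 ]
top plunger_pad 0.61 [266. 250.] [ 0.4225 -0.12  ]
top plunger_pad 0.58 [318. 202.] [ 0.5246 -0.2384]
top rails 0.71 [297. 161.] [ 0.6231 -0.1966]
top tile 0.72 [253. 165.] [ 0.6176 -0.0962]
top tin 0.63 [210. 176.] [0.5915 0.0019]
top jar 0.43 [258. 144.] [ 0.6634 -0.1076]
top spool 0.57 [203. 223.] [0.4844 0.0205]
top eraser 0.74 [318. 205.] [ 0.5205 -0.2416]
top screwdriver 0.68 [385. 244.] [ 0.4295 -0.3897]
side dispenser 0.7 [265. 209.] [ 0.5376 -0.1133]
side plunger_pad 0.71 [308. 204.] [ 0.4199 -0.1202]
side rails 0.73 [227. 201.] [ 0.6532 -0.1239]
side rails 0.5 [250. 189.] [ 0.6015 -0.2021]
side tile 0.9 [233. 210.] [ 0.6257 -0.09  ]
side tin 0.47 [238. 232.] [0.5828 0.0119]
side jar 0.54 [229. 200.] [ 0.6471 -0.1268]
side jar 0.23 [309. 169.] [ 0.4366 -0.37  ]
side spool 0.6 [275. 242.] [0.4849 0.025 ]
side eraser 0.69 [275. 247.] [0.4811 0.0422]
side eraser 0.67 [276. 183.] [ 0.5311 -0.2672]
side screwdriver 0.58 [311. 168.] [ 0.4332 -0.398 ]
1.0 [-0.0001  0.9913  0.1315 -0.    ]
```

View pics/t0.png

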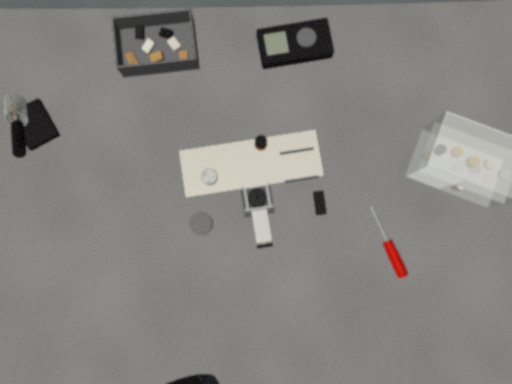

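View pics/s0.png

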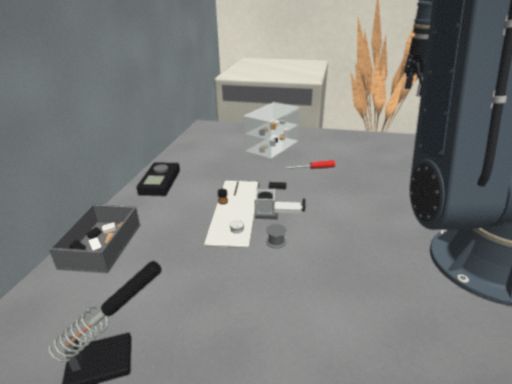

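Top view: the tile's corners are near (180,150), (318,131), (322,172) and (186,195). The rails are at (297,151) and (302,180), on the right. The pad is at (264,245), the tin at (210,176) and the jar at (261,142). I'll fit the tile and then move.

```bash
python3 - <<'E'
from h import *
np.set_printoptions(precision=4,suppress=True)
im=cv2.imread("pics/t0.png")
m=(im.min(2)>170).astype(np.uint8); m[:120]=0;m[210:]=0;m[:,:170]=0;m[:,330:]=0
n,l,s,c=cv2.connectedComponentsWithStats(m);k=1+s[1:,4].argmax();pts=np.argwhere(l==k)[:,::-1].astype(float)
P=np.array([at_z("top",p,.008)[:2] for p in pts]).astype(np.float32)*1000
r=cv2.minAreaRect(P);print(r,cv2.boxPoints(r))
c=np.array(r[0])/1000; b=cv2.boxPoints(r)/1000
e=[b[1]-b[0],b[2]-b[1]];e=max(e,key=np.linalg.norm);e=e/np.linalg.norm(e);e=e if e[1]>0 else -e
th=np.arctan2(-e[0],e[1]);print("yaw",th)
ex=np.array([np.cos(th),np.sin(th)])
D=c-.085*ex;print("disp if y=0",D,"pad",D-.11*ex)
for nme,z in (("dispenser",0),("plunger_pad",.027),("rails",.008),("tin",.008),("jar",.008),("spool",0),("eraser",0)):
  q=[at_z(cam,nets.place_of(cam,nme)[0]["location"],z)[:2] for cam in("top","side") if nets.place_of(cam,nme)]
  print(nme,[np.array([(p-D)@ex,(p-D)@e]) for p in q])
# dark rails
roi=im[125:200,270:325].copy();cv2.imwrite("pics/r.png",cv2.resize(im[115:255,170:330],None,fx=4,fy=4,interpolation=cv2.INTER_CUBIC))
E
```

```text
Traceback (most recent call last):
  File "h.py", line 8, in at_z
    o,d=ray(cam,uv);return o+d*(z-o[2])/d[2]
        ~~~^^^^^^^^
  File "h.py", line 4, in ray
    c=camera_info(cam);K=np.array(c["intrinsics"]);d=(np.linalg.inv(K)@[uv[0],uv[1],1])[:2];s=d.copy()
ValueError: time passes only in moves, steps and waits
```

```bash
sed -i 's/^def ray/from functools import lru_cache\ncamera_info=lru_cache(camera_info)\ndef ray/' h.py
python3 - <<'E'
from h import *
np.set_printoptions(precision=4,suppress=True)
im=cv2.imread("pics/t0.png")
cv2.imwrite("pics/r.png",cv2.resize(im[115:255,170:330],None,fx=4,fy=4,interpolation=cv2.INTER_CUBIC))
m=(im.min(2)>170).astype(np.uint8); m[:120]=0;m[210:]=0;m[:,:170]=0;m[:,330:]=0
n,l,s,c=cv2.connectedComponentsWithStats(m);k=1+s[1:,4].argmax();pts=np.argwhere(l==k)[:,::-1].astype(float)
P=np.array([at_z("top",p,.008)[:2] for p in pts]).astype(np.float32)*1000
r=cv2.minAreaRect(P);print(r)
c=np.array(r[0])/1000; b=cv2.boxPoints(r)/1000
e=[b[1]-b[0],b[2]-b[1]];e=max(e,key=np.linalg.norm);e=e/np.linalg.norm(e);e=e if e[1]>0 else -e
th=np.arctan2(-e[0],e[1]);print("yaw",th)
ex=np.array([np.cos(th),np.sin(th)])
D=c-.085*ex;print("disp if y=0",D,"pad",D-.11*ex)
zs=dict(dispenser=0,plunger_pad=.027,rails=.008,tin=.008,jar=.008,spool=0,eraser=0)
loc={"dispenser":[(.5412,-.1097),(.5376,-.1133)],"pad":[(.4225,-.12),(.4199,-.1202)],"rails":[(.6231,-.1966),(.6015,-.2021)],"tin":[(.5915,.0019),(.5828,.0119)],"jar":[(.6634,-.1076),(.6471,-.1268)],"spool":[(.4849,.025)]}
for k,v in loc.items(): print(k,[np.array([(p-D)@ex,(p-D)@e]) for p in v])
E
```

```text
((619.7115478515625, -91.10275268554688), (109.40496063232422, 317.72796630859375), 7.957313060760498)
yaw 0.13888116
disp if y=0 [ 0.5355 -0.1029] pad [ 0.4266 -0.1181]
dispenser [array([ 0.0047, -0.0075]), array([ 0.0006, -0.0106])]
pad [array([-0.1143, -0.0013]), array([-0.1169, -0.0012])]
rails [array([ 0.0738, -0.105 ]), array([ 0.0516, -0.1074])]
tin [array([0.0699, 0.096 ]), array([0.0627, 0.1071])]
jar [array([ 0.126 , -0.0224]), array([ 0.1072, -0.0391])]
spool [array([-0.0324,  0.1336])]
```

View pics/r.png

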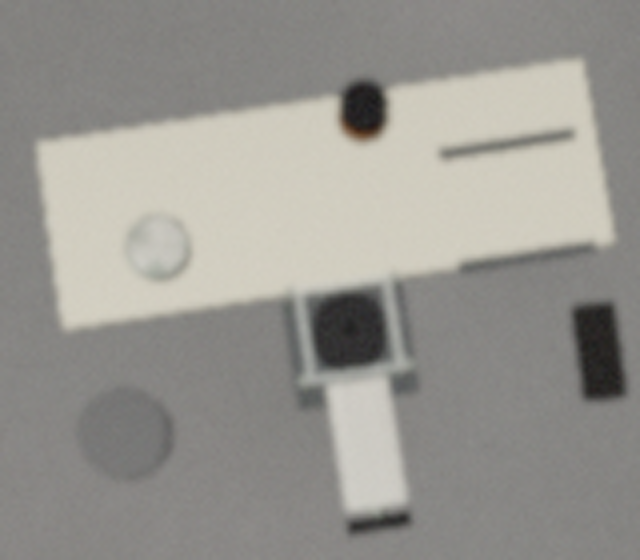

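```bash
python3 - <<'E'
from h import *
np.set_printoptions(precision=4,suppress=True)
th=.139;ex=np.array([np.cos(th),np.sin(th)]);e=np.array([-ex[1],ex[0]]);D=np.array([.5355,-.1029])
for n,u,v,z in (("core3",350,328,.055),("padbacktop",380,530,.036),("padtopcentre",379,520,.045),("rails",517,201,.013),("jar",364,100,.048),("tin",158,246,.026),("spool",126,433,.038)):
  p=at_z("top",((u+.5)/4-.5+170,(v+.5)/4-.5+115),z)[:2];print(n,p,(p-D)@ex,(p-D)@e)
c=camera_info("top");print(-np.array(c["R"]).T@np.array(c["t"]))
print(get_obs()["clock"],get_obs()["position"])
E
```

```text
core3 [ 0.537  -0.1032] 0.0014493290373233446 -0.0005559494039468228
padbacktop [ 0.4278 -0.1173] -0.10868199767663601 0.0006141241431431696
padtopcentre [ 0.4332 -0.1168] -0.10325660724813265 0.0004597988667118452
rails [ 0.6124 -0.2005] 0.06266667961747252 -0.10735438681939496
jar [ 0.665  -0.1139] 0.1266884053501431 -0.028784013231777067
tin [0.5887 0.0033] 0.06742679923949078 0.0978208403972103
spool [0.4836 0.0206] -0.034249608429073757 0.12946600266129416
[ 0.4295 -0.0963  1.0585]
1.0 [ 0.1369 -0.5068  0.2453]
```

```bash
python3 -m creep '[[0,[0.24,0.382,-0.12],-0.125],[0,[0.24,0.382,-0.12],-0.125],[0,[0.24,0.382,-0.12],-0.125],[0,[0.24,0.382,-0.12],-0.125],[0,[0.24,0.382,-0.12],-0.125],[0,[0.24,0.382,-0.12],-0.125],[0,[0.24,0.382,-0.12],-0.125],[0,[0.24,0.382,-0.12],-0.125],[0,[0.24,0.382,-0.12],-0.125],[0,[0.24,0.382,-0.12],-0.125]]' 40; python3 - <<'E'
from h import *
a=save("wrist","w1");o=get_obs();print(o["position"],o["ee_rot"],o["clock"]);print(camera_info("wrist")["hand_eye"])
E
```

```text
clock: 2.25
position: [0.3768, -0.125, 0.1254]
ee_rot: [0.0, 0.998, 0.07, -0.0]
force: [-0.2, -0.4, -0.5]
finger_gap: 0.0002
grip_force: 0.0
[ 0.37671616 -0.12536351  0.12551385] [9.25450548e-05 9.97614503e-01 6.90310429e-02 9.58379549e-05] 2.3
[[-5.26584309e-04 -9.64596921e-01 -2.63728086e-01  6.69415844e-02]
 [ 9.99999660e-01 -3.40438207e-04 -7.51525884e-04  1.38066541e-04]
 [ 6.35136437e-04 -2.63728392e-01  9.64596772e-01 -1.30142410e-01]
 [ 0.00000000e+00  0.00000000e+00  0.00000000e+00  1.00000000e+00]]
```

View pics/w1.png

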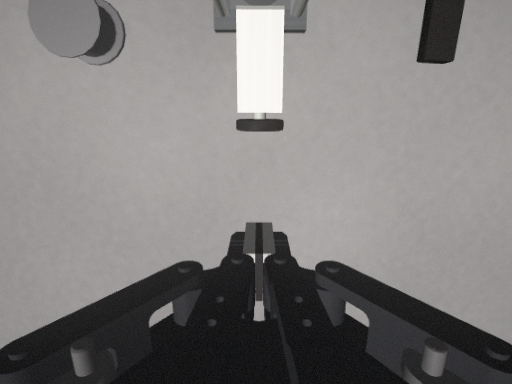

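The plunger button is dead ahead at (260,125), in line with the closed fingers at column 259. I'll lower the fingers and press.

```bash
python3 -m creep '[[0,[0,0,-0.05],0],[0,[0,0,-0.097],0],[0,[0,0,-0.097],0],[0,[0.02,0.003,-0.097],0],[0,[0.04,0.0055,-0.097],0],[0,[0.055,0.0075,-0.097],0],[0,[0.07,0.0097,-0.097],0],[0,[0.08,0.011,-0.097],0],[0,[0.09,0.0125,-0.097],0],[0,[0.09,0.0125,-0.097],0]]'
```

```text
clock: 3.55
position: [0.4672, -0.1124, 0.0286]
ee_rot: [0.0, 0.998, 0.069, -0.0]
force: [-4.2, -2.5, 2.9]
finger_gap: 0.0001
grip_force: 2.0
```

```bash
python3 -m creep '[[0,[0.005,0.0007,0],0],[0,[0.01,0.0014,0],0],[0,[0.014,0.002,0],0],[0,[0.014,0.002,0],0],[0,[0.014,0.002,0],0]]'; python3 - <<'E'
from h import *
f=[]
from rig import get_obs
print(get_obs()["force"])
for c in("top","side"):
  im=read_camera(c); a=im[115:255,170:330] if c=="top" else im[150:260,190:330]
  cv2.imwrite(f"pics/p_{c}.png",cv2.resize(a[:,:,::-1],None,fx=4,fy=4,interpolation=cv2.INTER_CUBIC))
E
```

```text
clock: 4.18
position: [0.4801, -0.1105, 0.0284]
ee_rot: [0.0, 0.998, 0.069, -0.0]
force: [-4.6, -1.6, 2.0]
finger_gap: 0.0003
grip_force: 2.3
[-4.56799163 -1.5508734   1.96642021]
```

View pics/p_side.png

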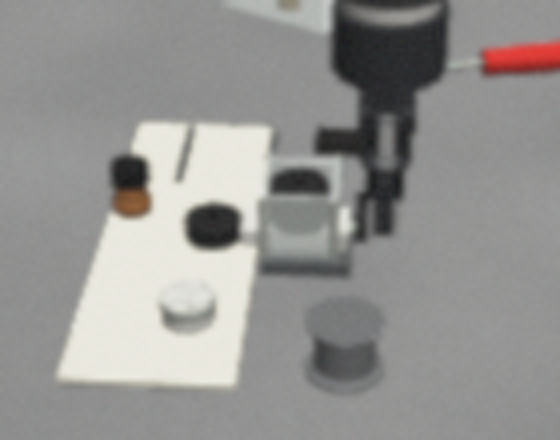

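The side view shows the core out on the tile at crop (213,225). I haven't felt the stop yet, so I'll press a little further.

```bash
python3 -m creep '[[0,[0.003,0.0004,0],0],[0,[0.005,0.0007,0],0],[0,[0.005,0.0007,0],0],[0,[0.005,0.0007,0],0]]'
```

```text
clock: 4.78
position: [0.4839, -0.1099, 0.0282]
ee_rot: [0.0, 0.998, 0.069, -0.002]
force: [-8.8, -4.0, 5.7]
finger_gap: 0.0
grip_force: 4.5
```

The stop is reached, with the force up. I'll back off and rise.

```bash
python3 -m creep '[[0,[-0.03,-0.0042,0],0],[0,[-0.06,-0.0083,0],0],[0,[-0.09,-0.0125,0],0],[0,[-0.115,-0.016,0],0],[0,[-0.115,-0.016,0.06],0],[0,[-0.115,-0.016,0.1],0],[0,[-0.115,-0.016,0.1],0]]'; python3 - <<'E'
from h import *
np.set_printoptions(precision=4,suppress=True)
im=read_camera("top"); a=im[115:255,170:330]
cv2.imwrite("pics/q_top.png",cv2.resize(a[:,:,::-1],None,fx=4,fy=4,interpolation=cv2.INTER_CUBIC))
th=.139;ex=np.array([np.cos(th),np.sin(th)]);e=np.array([-ex[1],ex[0]]);D=np.array([.536,-.103])
m=(im.max(2)<90).astype(np.uint8)
n,l,s,c=cv2.connectedComponentsWithStats(m)
for i in range(1,n):
  if s[i,4]>15 and 170<c[i][0]<330 and 115<c[i][1]<255:
    p=at_z("top",c[i],.02)[:2];print(s[i],c[i],p,(p-D)@ex,(p-D)@e)
E
```

```text
clock: 5.65
position: [0.3732, -0.1262, 0.1313]
ee_rot: [0.001, 0.998, 0.069, 0.003]
force: [0.7, 0.2, 0.1]
finger_gap: -0.0001
grip_force: 0.0
[256 135  10  13 110] [260.4727 141.3545] [ 0.6675 -0.1139] 0.12868083242327313 -0.029010191893213716
[245 163  15  16 196] [252.1173 170.4337] [ 0.6007 -0.0935] 0.06536084815897604 0.0004975946941512374
[248 189  19  18 266] [256.8383 197.5789] [ 0.5386 -0.1028] 0.0026211154647341624 -0.00016594482055018133
[313 191  13  24 240] [319.2125 202.3917] [ 0.5248 -0.2427] -0.030493896026215946 -0.13683718868270497
```

View pics/q_top.png

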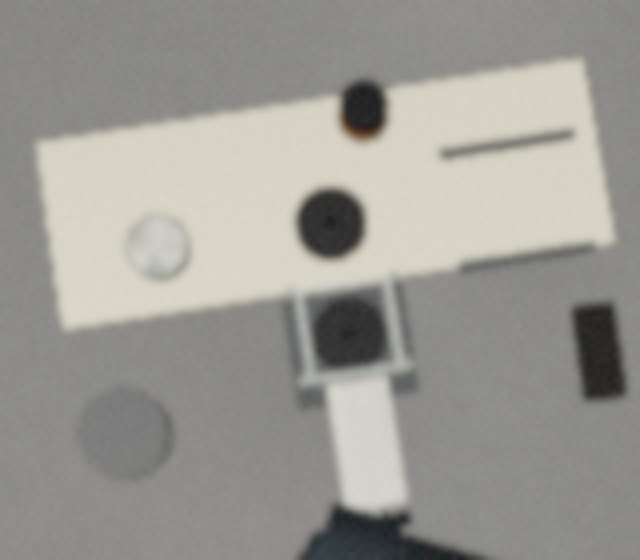

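The top view shows the core at crop (330,222), the plunger sprung back, and the tin and jar unmoved. I'll turn the fingers a quarter turn and set them behind the core on its left side.

```bash
python3 -m creep '[[0.03,[0.219,0.0795,0],-1.571],[0.03,[0.219,0.0795,0],-1.571],[0.03,[0.219,0.0795,0],-1.571],[0.03,[0.219,0.0795,0],-1.571],[0.03,[0.219,0.0795,0],-1.571],[0.03,[0.219,0.0795,0],-1.571],[0.03,[0.219,0.0795,0],-1.571],[0.03,[0.219,0.0795,0],-1.571],[0.03,[0.219,0.0795,0],-1.571],[0.03,[0.219,0.0795,0],-1.571]]'; python3 - <<'E'
from h import *
a=save("wrist","w2");o=get_obs();print(o["position"],o["ee_rot"],o["clock"],o["finger_gap"])
E
```

```text
clock: 6.95
position: [0.4405, -0.2579, 0.127]
ee_rot: [-0.149, 0.928, -0.341, 0.01]
force: [-0.1, -0.8, 0.1]
finger_gap: 0.03
grip_force: 0.0
[ 0.43815118 -0.25878971  0.12684307] [-0.14902569  0.92735259 -0.34311028  0.00915657] 7.0 0.02998092681104907
```

View pics/w2.png

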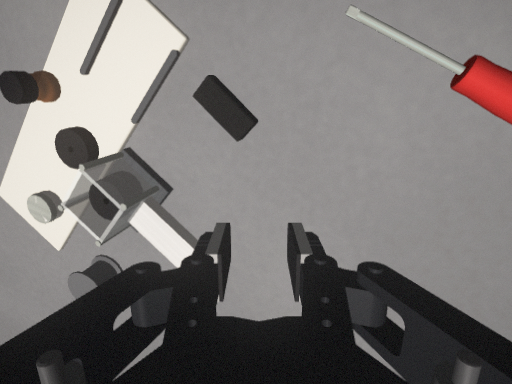

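```bash
python3 -c "
from rig import get_obs
o=get_obs();print(o['joint_positions'],o['joint_vel'])"
```

```text
[-0.69743951  0.33758264 -0.22539893  1.0935165   0.28757521  3.14047776] [ 0.04119475  0.00968163  0.02350708  0.00309861 -0.00526496 -0.00206258]
```

The last joint hit its limit, so that turn went the wrong way. I'll turn the other way and see how the command is referenced.

```bash
python3 -m creep '[[0.03,[0,0,0.02],0.5],[0.03,[0,0,0.02],0.5],[0.03,[0,0,0.02],0.5],[0.03,[0,0,0.02],0.5]]';python3 -c "
from rig import get_obs
o=get_obs();print(o['joint_positions'],o['position'])"
```

```text
clock: 7.5
position: [0.4417, -0.2574, 0.1471]
ee_rot: [-0.147, 0.984, -0.1, -0.027]
force: [0.4, 0.6, 0.0]
finger_gap: 0.0304
grip_force: 0.0
[-0.65360394  0.41145263 -0.05836142  1.30575926  0.22112318  2.66809509] [ 0.44168186 -0.25739691  0.14705352]
```

The command frame now carries a 17° tilt. I'll point that tilt inward, then use the reach limit to swing the tool back upright, well above everything.

```bash
cat > st.py <<'E'
import numpy as np
from rig import get_obs
from scipy.spatial.transform import Rotation as R
np.set_printoptions(precision=3,suppress=True)
o=get_obs();q=np.array(o["ee_rot"]);r=R.from_quat(q[[1,2,3,0]]).as_matrix()
print("j",np.array(o["joint_positions"]),"p",np.array(o["position"]),"yaw",np.arctan2(r[1,0],r[0,0]),"down in tool",-r[2],"tool z",r[:,2],"j1az",np.arctan2(o["position"][1],o["position"][0]))
E
python3 -m creep '[[0.03,[0.02,0.04,0.04],0.18],[0.03,[0.04,0.08,0.08],0.36],[0.03,[0.06,0.12,0.12],0.54],[0.03,[0.08,0.16,0.15],0.72],[0.03,[0.11,0.207,0.15],0.9],[0.03,[0.11,0.207,0.15],1.08],[0.03,[0.11,0.207,0.15],1.26],[0.03,[0.11,0.207,0.15],1.4],[0.03,[0.11,0.207,0.15],1.4],[0.03,[0.11,0.207,0.15],1.4]]'; python3 st.py
```

```text
clock: 8.75
position: [0.5513, -0.0509, 0.2982]
ee_rot: [-0.095, 0.818, 0.555, -0.114]
force: [0.0, 0.2, -0.2]
finger_gap: 0.0301
grip_force: 0.0
j [-0.093  0.52   0.504  1.854  0.001  1.856] p [ 0.551 -0.051  0.298] yaw 1.2046994135450586 down in tool [0.082 0.283 0.956] tool z [-0.293  0.029 -0.956] j1az -0.09199105616177404
```

```bash
python3 -m creep '[[0.03,[0.06,-0.005,0],0],[0.03,[0.12,-0.011,0],0],[0.03,[0.18,-0.016,0],0],[0.03,[0.22,-0.02,0],0],[0.03,[0.22,-0.02,0],0]]'; python3 st.py
```

```text
clock: 9.38
position: [0.7222, -0.067, 0.2621]
ee_rot: [-0.086, 0.82, 0.557, -0.103]
force: [-0.0, 0.3, 0.0]
finger_gap: 0.0301
grip_force: 0.0
j [-0.093  1.025  1.45   2.264  0.001  1.855] p [ 0.722 -0.067  0.262] yaw 1.2027611675300316 down in tool [0.073 0.255 0.964] tool z [-0.264  0.026 -0.964] j1az -0.09252560722543504
```

```bash
python3 -m creep '[[0.03,[0.05,-0.0045,0.02],0],[0.03,[0.1,-0.009,0.04],0],[0.03,[0.15,-0.0135,0.04],0],[0.03,[0.15,-0.0135,0.04],0]]'; python3 st.py
```

```text
clock: 9.88
position: [0.7214, -0.066, 0.281]
ee_rot: [-0.076, 0.82, 0.559, -0.092]
force: [0.2, 0.6, 0.2]
finger_gap: 0.0303
grip_force: 0.0
j [-0.091  1.002  1.458  2.267  0.001  1.853] p [ 0.721 -0.066  0.281] yaw 1.2048195398546087 down in tool [0.066 0.228 0.971] tool z [-0.237  0.022 -0.971] j1az -0.0911870496127162
```

```bash
python3 -m creep '[[0.03,[0.05,-0.0045,0.05],0],[0.03,[0.1,-0.009,0.1],0],[0.03,[0.12,-0.011,0.15],0],[0.03,[0.12,-0.011,0.2],0],[0.03,[0.12,-0.011,0.2],0]]'; python3 st.py
```

```text
clock: 10.5
position: [0.7134, -0.0652, 0.3317]
ee_rot: [-0.054, 0.823, 0.562, -0.065]
force: [-0.2, 0.0, -0.3]
finger_gap: 0.0299
grip_force: 0.0
j [-0.091  0.932  1.457  2.267  0.001  1.853] p [ 0.713 -0.065  0.332] yaw 1.2012011467082482 down in tool [0.047 0.163 0.986] tool z [-0.169  0.016 -0.986] j1az -0.09115044209570441
```

Working: the tilt is down to 9.8°. Continuing up.

```bash
python3 -m creep '[[0.03,[0.05,-0.0045,0.05],0],[0.03,[0.1,-0.009,0.1],0],[0.03,[0.12,-0.011,0.15],0],[0.03,[0.15,-0.0135,0.2],0],[0.03,[0.15,-0.0135,0.25],0],[0.03,[0.15,-0.0135,0.3],0],[0.03,[0.15,-0.0135,0.3],0]]'; python3 st.py
```

```text
clock: 11.38
position: [0.7009, -0.0639, 0.3861]
ee_rot: [-0.03, 0.825, 0.563, -0.036]
force: [0.1, -0.4, -0.8]
finger_gap: 0.03
grip_force: 0.0
j [-0.091  0.855  1.457  2.267  0.001  1.853] p [ 0.701 -0.064  0.386] yaw 1.1984807795248356 down in tool [0.025 0.09  0.996] tool z [-0.093  0.009 -0.996] j1az -0.0908708955216717
```

```bash
python3 -m creep '[[0.03,[0.05,-0.0045,0.05],0],[0.03,[0.1,-0.009,0.1],0],[0.03,[0.12,-0.011,0.15],0],[0.03,[0.15,-0.0135,0.2],0],[0.03,[0.15,-0.0135,0.25],0],[0.03,[0.15,-0.0135,0.3],0],[0.03,[0.15,-0.0135,0.35],0],[0.03,[0.15,-0.0135,0.35],0]]'; python3 st.py
```

```text
clock: 12.38
position: [0.6841, -0.0621, 0.44]
ee_rot: [-0.005, 0.826, 0.564, -0.006]
force: [0.1, -0.3, 0.8]
finger_gap: 0.0301
grip_force: 0.0
j [-0.091  0.777  1.457  2.267  0.001  1.853] p [ 0.684 -0.062  0.44 ] yaw 1.1973874067473451 down in tool [0.004 0.016 1.   ] tool z [-0.016  0.002 -1.   ] j1az -0.09057185437309923
```

The tool is upright again, within 1°. Now I'll move to the spot behind the core.

```bash
python3 -m creep '[[0.03,[-0.03,0.005,-0.05],0.18],[0.03,[-0.06,0.01,-0.1],0.36],[0.03,[-0.0914,0.0155,-0.15],0.513],[0.03,[-0.0914,0.0155,-0.2],0.513],[0.03,[-0.0914,0.0155,-0.25],0.513],[0.03,[-0.0914,0.0155,-0.31],0.513],[0.03,[-0.0914,0.0155,-0.31],0.513],[0.03,[-0.0914,0.0155,-0.31],0.513]]'; python3 st.py; python3 - <<'E'
from h import *
a=save("wrist","w3");print(get_obs()["position"])
E
```

```text
clock: 13.38
position: [0.5893, -0.0463, 0.1261]
ee_rot: [-0.007, 0.656, 0.755, -0.01]
force: [-0.9, -0.3, 0.7]
finger_gap: 0.0298
grip_force: 0.0
j [-0.075  0.427 -0.047  1.12  -0.007  1.357] p [ 0.589 -0.046  0.126] yaw 1.710435569037104 down in tool [0.002 0.024 1.   ] tool z [-0.024 -0.006 -1.   ] j1az -0.07847453434544681
[ 0.59121467 -0.04654538  0.12769286]
```

View pics/w3.png

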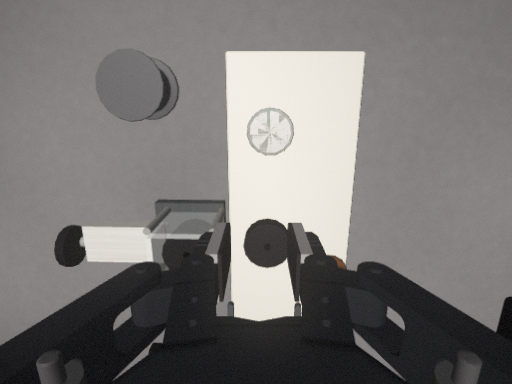

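The view shows the core at (267,243), roughly centred between the fingers. I'll lower and push.

```bash
python3 -m creep '[[0.03,[0,0,-0.05],0],[0.03,[0,0,-0.099],0],[0.03,[0,0,-0.099],0],[0.03,[0.0014,-0.0099,-0.099],0],[0.03,[0.0025,-0.0178,-0.099],0],[0.03,[0.0036,-0.0257,-0.099],0],[0.03,[0.0047,-0.0337,-0.099],0],[0.03,[0.0058,-0.0416,-0.099],0],[0.03,[0.0069,-0.0495,-0.099],0],[0.03,[0.0069,-0.0495,-0.099],0]]'; python3 - <<'E'
from h import *
im=read_camera("side")[150:260,190:330]
cv2.imwrite("pics/x.png",cv2.resize(im[:,:,::-1],None,fx=4,fy=4,interpolation=cv2.INTER_CUBIC))
E
```

```text
clock: 14.68
position: [0.5997, -0.0969, 0.0304]
ee_rot: [-0.004, 0.656, 0.754, -0.008]
force: [0.0, 0.4, -0.1]
finger_gap: 0.0297
grip_force: 0.0
```

View pics/x.png

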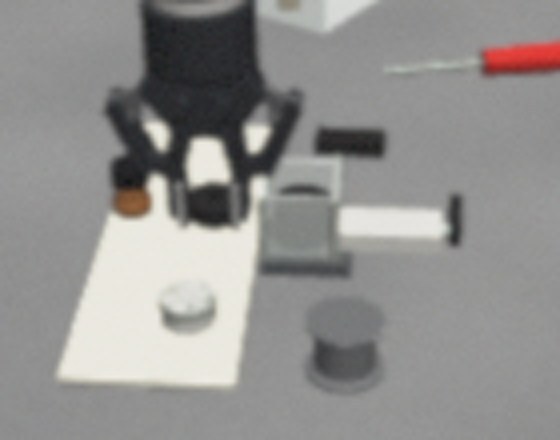

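The core is caged ahead of the fingers at crop (210,205), and the plunger is fully out. Continuing the push.

```bash
python3 -m creep '[[0.03,[0.0011,-0.0079,0],0],[0.03,[0.0022,-0.0158,0],0],[0.03,[0.0033,-0.0238,0],0],[0.03,[0.0044,-0.0317,0],0],[0.03,[0.0055,-0.0396,0],0],[0.03,[0.0067,-0.0475,0],0],[0.03,[0.0078,-0.0555,0],0],[0.03,[0.0089,-0.0634,0],0],[0.03,[0.0095,-0.0683,0],0],[0.03,[0.0095,-0.0683,0],0]]'; python3 st.py; cat > core.py <<'E'
from h import *
np.set_printoptions(precision=4,suppress=True)
print(get_obs()["position"])
th=.139;ex=np.array([np.cos(th),np.sin(th)]);e=np.array([-ex[1],ex[0]]);D=np.array([.536,-.103])
read_camera("top");read_camera("side")
for cam in("top","side"):
  for r in nets.place_of(cam,"core1")[:3]:
    p=at_z(cam,r["location"],.008)[:2];print(cam,r["conf"],r["location"],p,(p-D)@ex,(p-D)@e)
E
python3 core.py
```

```text
clock: 15.98
position: [0.6092, -0.1649, 0.0305]
ee_rot: [-0.004, 0.656, 0.754, -0.008]
force: [0.6, 0.8, 0.2]
finger_gap: 0.0299
grip_force: 0.0
j [-0.259  0.562 -0.081  0.942 -0.01   1.172] p [ 0.609 -0.165  0.031] yaw 1.709871546702975 down in tool [0.004 0.017 1.   ] tool z [-0.016 -0.006 -1.   ] j1az -0.2642652020945533
[ 0.6092 -0.1649  0.0305]
side 0.51 [244.7, 192.9] [ 0.613  -0.1773] 0.06597213239978815 -0.08428124745576426
side 0.42 [265.4, 204.2] [ 0.5396 -0.1279] 0.00015420416165228733 -0.02517751420128936
```

```bash
python3 -m creep '[[0.03,[0.0006,-0.004,0],0],[0.03,[0.0011,-0.008,0],0],[0.03,[0.0011,-0.008,0],0],[0.03,[-0.004,0.03,0],0],[0.03,[-0.004,0.03,0.05],0],[0.03,[-0.004,0.03,0.1],0],[0.03,[-0.06,0.04,0.13],0],[0.03,[-0.11,0.05,0.13],0],[0.03,[-0.17,0.06,0.13],0],[0.03,[-0.22,0.06,0.13],0]]'; python3 - <<'E'
from h import *
np.set_printoptions(precision=4,suppress=True)
im=read_camera("top"); a=im[115:255,170:330]
cv2.imwrite("pics/f_top.png",cv2.resize(a[:,:,::-1],None,fx=4,fy=4,interpolation=cv2.INTER_CUBIC))
th=.139;ex=np.array([np.cos(th),np.sin(th)]);e=np.array([-ex[1],ex[0]]);D=np.array([.536,-.103])
m=(im.max(2)<80).astype(np.uint8)
n,l,s,c=cv2.connectedComponentsWithStats(m)
for i in range(1,n):
  if s[i,4]>15 and 170<c[i][0]<330 and 115<c[i][1]<255:
    p=at_z("top",c[i],.02)[:2];print(s[i],p,(p-D)@ex,(p-D)@e)
print(get_obs()["position"],get_obs()["clock"])
E
```

```text
clock: 17.42
position: [0.3869, -0.1039, 0.1606]
ee_rot: [-0.004, 0.656, 0.755, -0.008]
force: [-0.2, -0.6, -0.2]
finger_gap: 0.0301
grip_force: 0.0
[256 136  10  12 102] [ 0.6674 -0.1139] 0.128595194563763 -0.028991277605004178
[290 157  16  15 189] [ 0.6134 -0.1967] 0.06364291772855664 -0.10355873851036664
[249 189  17  17 240] [ 0.5384 -0.1029] 0.0024337295804802883 -0.00020010528946087477
[314 191  12  24 224] [ 0.5243 -0.2429] -0.030942513910170985 -0.13694419463664906
[ 217  221  108   97 2183] [ 0.4219 -0.1346] -0.11732251260729896 -0.015447890413350648
[ 0.3804 -0.1032  0.16  ] 17.475
```

View pics/f_top.png

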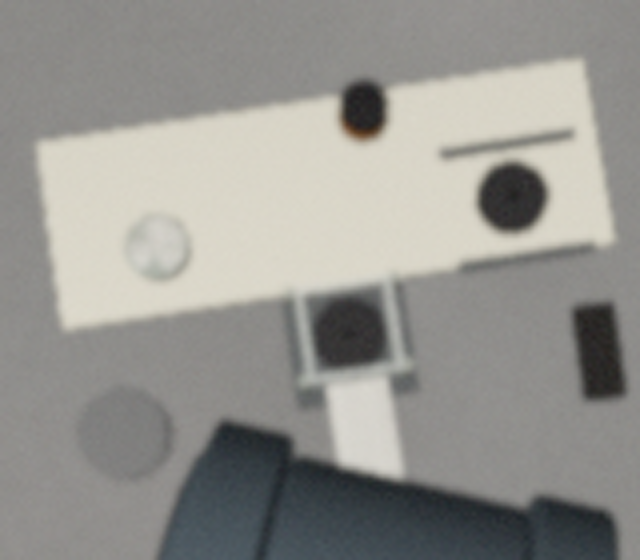

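The core sits at crop (512,197), within about 4 mm of the rails' middle at (517,201). The bystanders are unmoved and the arm is clear, so I'm handing in.

```bash
python3 -c "
from rig import env
print(env.finish_job())"
```

```text
the job is handed in; nothing more can be done
None
```

I pressed the plunger fully in once and it sprang back; the one core that came out lies flat between the rails, about 4 mm from their middle, nothing else visibly moved, and the job is handed in (no verdict was shown).

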